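# Start the glue timer, then hold a glued photo stand hard against the jig's stop

### The arm

A 6-joint arm with a two-finger parallel gripper is mounted at the origin on the work surface. World frame = base frame: x ahead of the robot, y to its left, z up, the work surface at z = 0. Lengths are in m, angles in rad, forces in N, time in s.
With the tool pointing down it reaches from about 0.3 to 0.775 m from the base axis. Payload 14.6 kg.
Tool frame: the origin (TCP) lies midway between the tips of the shut fingers; the grasp point (between the pads) lies 19 mm behind it; z points along the fingers, y is the line along which they close (so a half turn about z gives the same grasp; the last joint's range is limited). The gripper opens to 85 mm and grips with 20 to 120 N. Pads are 22 mm wide; open, the fingers measure 114 mm over their backs; the gripper's body (76 mm by 85 mm) begins 54 mm behind the grasp point. The pads swing forward as they close: fully open they stand 13 mm farther back than shut.
Start: joints at [-1.223, 0.3, 1.521, -0, 1.321, -0.067], TCP at [0.222, -0.503, 0.231] pointing down, gripper open.
Joint ranges: [-3.03, 3.03], [-0.79, 2.21], [0.23, 2.52], [-1.04, 4.18], [0, 3.07], [-2.55, 2.55]. Speed limits (rad/s): [2.22, 2.22, 2.57, 3.14, 3.14, 3.14].

### API

Orientations are given as a unit quaternion [w, x, y, z].
In Python, from plant import get_obs, read_camera, hand_in gives the robot as it stands.
- The arm moves only by the shell command python3 -m crank 'ROWS' [OPENING] [FORCE]. ROWS is JSON, a list of rows, each a list of 6 numbers: the shift along the tool's x, y, z normalised to -1 to 1, where 1 is 0.08 m, then the turn, a rotation vector about the tool's x, y, z normalised to -1 to 1, where 1 is 180 degrees. A call has 1 to 10 rows; each row is the pose to reach, as a shift and turn from the pose commanded when the call began, along the tool's axes at that moment, turning the shorter way round; what a row does not reach only later rows make up. A row lasts 1/8 s, in which the tool goes at most 62.5 mm and 10.7 degrees, less where a joint would pass 70% of its speed; a pose out of reach is approached as far as the arm can. A call with a number of a shift or a turn outside -1 to 1 is refused whole. A call with a gripper value outside its range is refused whole. OPENING is the opening, from -1 (shut) to 1 (fully open), set as the call begins (- or left out, the last holds). The fingers move at their own pace and stop on an object; FORCE is the grip in N (left out, the last holds). Time passes only in rows, so rows that repeat a pose let the fingers close. It gives the time, the measured TCP pose, the force, the opening and the grip force at its end, in the units of the state.
- get_obs(): the state, without advancing time (a new reading comes with each control period).
- read_camera(name): name is "scene" or "top"; returns a dict with "pixels" (400x640x3 uint8, red, green, blue), "K" (3x3 intrinsics, pixels), "rvec" (rotation vector, rad) and "tvec" (3), from world to camera coordinates, as OpenCV has them. Camera axes: x right, y down, z forward; pixel columns grow to the right and rows downward; lengths in m; the calibration is good to about 2 mm. A picture is of the moment at which its call begins. There is no depth.
- hand_in(): hands the job in; it is judged then, once.
The state is a dict: "clock": time; "joint_positions": joint angles; "joint_velocities": joint speeds; "tau": joint torques, N m; "tool_pos": TCP position; "tcp_rot": TCP orientation; "ft_force": force on the tool from outside, world axes, zero at the start; "torque": the same for the moment, N m; "gripper_width": opening from 0.0 (shut) to 1.0 (fully open); "gripper_force": force on a finger pad.
Only numpy, scipy, OpenCV 4.12 (cv2) and the standard library are available. Lean on these libraries where they do the work, as an engineer would, in place of code of your own. Each camera call takes 0.05 s, during which the arm holds its last target. There are 200 camera calls.

### The job

At the craft table, start the glue timer: swing the sprung lever on top of it all the way to its stop, then let it go so that it springs back. Then take the freshly glued wooden photo stand, set it flat, slot up, on the bed of the gluing jig with one end square to the sprung plunger and centred on it, and push it firmly, without ramming it, against the plunger until it meets the two hard stops. Finish while still holding it pressed there with the fingers (do not let go), and leave the mug and the glue bottle where they are.

Things in the scene. Friction and masses are not known exactly. Their poses are not given: they have to be found in the camera images.
- jig: Gluing jig fixed to the table: plywood bed 200 x 120 x 12 mm (x, y, z), its top 12 mm above the table. Origin: centre of its underside. Its x axis is the pushing direction: the open end for the work is at -x, and at the +x end stand the two stops and the dark steel plunger housing (x from +60 to +100 mm, 50 mm wide, top 48 mm above the table). No side walls.
- stop: The two hard stops of the jig: aluminium posts fixed on the bed, 20 mm long (x), 26 mm wide (y), top 48 mm above the table, one each side of the plunger, at y from 11 to 37 mm and from -11 to -37 mm. Origin: on the bed's top in the plane of their front faces, midway between them, 40 mm along +x from the jig's origin; same axes as the jig.
- stop_face (a point): Point midway between the two stops in the plane of their front faces, 34 mm above the table (on the plunger's axis).
- plunger (a joint): Travel of the sprung plunger along the jig's +x, in m: 0 at rest; a part that lies against the stops has pushed it in by 0.014; it could go to 0.018. It pushes back with 4 N at rest rising to 10 N at 0.014.
- plunger_nose (a point): Centre of the flat nose of the plunger, a round steel bar 16 mm in diameter along the jig's x axis, 34 mm above the table. At rest it stands 14 mm in front of the stops' faces (towards the jig's -x).
- block: Loose wooden photo stand, 70 x 46 x 48 mm (x, y, z), about 0.1 kg, plain wood in two layers, a 4 mm wide, 16 mm deep card slot across the middle of its top (along y). Origin: centre of its underside. It stands on the table, slot up. Its ends are the 46 x 48 mm faces at x = -35 and +35 mm; either may face the plunger. Gripped across y (46 mm) the ends stay free.
- timer: White glue timer fixed to the table, housing 90 x 90 x 45 mm, with a small dial on top at the back and the lever on top. Origin: on the table under the lever's pivot (the housing reaches from -35 to +55 mm in x, -45 to +45 mm in y). Its front faces -x.
- lever (a joint): Angle of the timer's black lever about the vertical axis through its pivot, in rad: 0 at rest, 1.05 at its stop, growing anticlockwise as seen from above. A weak spring returns it to 0 when let go (about 1.3 N at the peg at rest, 3 N at the stop).
- lever_pivot (a point): Pivot of the lever, 48 mm above the table; its x and y axes are the timer's. The peg stands 60 mm from it, at an angle of 2.62 rad + joint value from the timer's x axis, anticlockwise from above.
- lever_peg (a point): Centre of the top end of the lever's upright round peg, 92 mm above the table; peg 14 mm in diameter, its free height is the top 38 mm, above the flat black lever arm that lies 3 mm over the housing.
- mug: Yellow plastic mug, loose, 76 mm in diameter, 85 mm high, a handle on its side at +y. Origin: centre of its underside. A bystander.
- glue: Glue bottle with red cap, loose, 44 mm in diameter, 110 mm high, upright. Origin: centre of its underside. A bystander.
Things that resemble listed ones, but are neither listed nor needed, are in the scene too. Of the things that look like the block, take the one that is farthest to the robot's right at the start.

How it is judged:
By the outcome, as a careful person would: the job done as asked, in the order asked, and still so for the second after the job is handed in, while the arm keeps its last pose, push and grip.
It also fails if it takes over 69 s, if anything falls off the work surface, if the arm or the gripper's body presses on something with over 40 N, if the wrist force passes 120 N, or if a joint passes its speed limit or range.

## Working session

There is one attempt and no reset: what is moved stays moved. The work goes in short steps, Python scripts to look and compute and a shell command to move; the robot and the scene stay as the last step left them, time stands still between calls to the robot, and variables do not carry over. Pictures are saved under pics/ and viewed, at most 10 in all, crops included, and the job is handed in when it is done.

```bash
mkdir -p pics; ls
python3 - <<'E'
from plant import get_obs, read_camera
import cv2,pickle
print(get_obs())
d={}
for n in("scene","top"):
    c=read_camera(n); d[n]=c
    cv2.imwrite(f"pics/{n}0.png",c["pixels"][:,:,::-1]); print(n,c["K"],c["rvec"],c["tvec"])
pickle.dump(d,open("cams.pkl","wb"))
E
```

```text
pics
{'clock': 0.0, 'joint_positions': array([-1.22261381e+00,  3.00433763e-01,  1.52158367e+00,  4.08124427e-06,
        1.32068563e+00, -6.65829469e-02]), 'joint_velocities': array([ 0.00036978,  0.00075578, -0.0012003 ,  0.0005765 ,  0.00049901,
       -0.00110892]), 'tau': array([-1.54947415e-03, -5.43502343e+01, -3.61789584e+01, -1.12761024e-04,
        4.02244172e-03, -1.04613645e-05]), 'tool_pos': array([ 0.22156418, -0.50314528,  0.2307407 ]), 'tcp_rot': array([-5.49990116e-04,  9.78573114e-01,  2.05898890e-01, -7.59577022e-05]), 'ft_force': array([-0.41321565, -0.17250691, -0.06917275]), 'torque': array([-0.00944185,  0.02066821, -0.01835542]), 'gripper_force': 0.0, 'gripper_width': 1.0037354713255808}
scene [[363.19399864   0.         311.38838995]
 [  0.         363.19399864 195.25226833]
 [  0.           0.           1.        ]] [ 0.73712319  2.41877261 -1.35676332] [ 0.43573834 -0.10924896  1.36766255]
top [[374.41682889   0.         319.16677373]
 [  0.         374.41682889 196.60133037]
 [  0.           0.           1.        ]] [ 2.14959906 -2.19088091  0.0795243 ] [0.048146   0.55472042 0.96302153]
```

View pics/scene0.png

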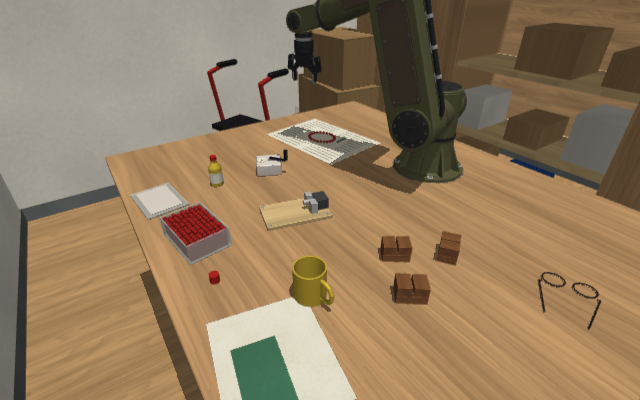

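View pics/top0.png

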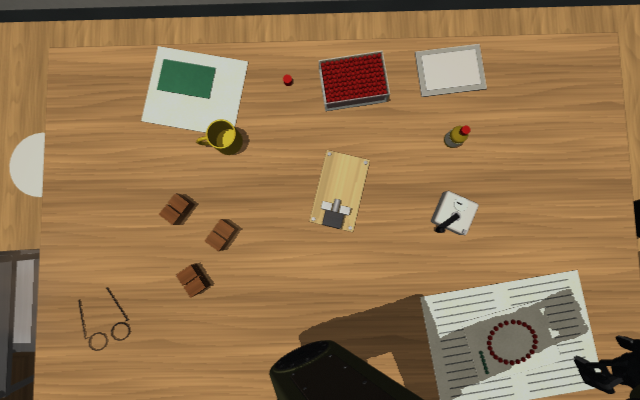

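The scene view shows three blocks at (396,249), (411,288) and (449,247), the jig at (295,210), the timer at (270,165), the glue at (215,172) and the mug at (311,282). In the top view the blocks are at (177,209), (222,235) and (194,279), the jig at (340,190) and the timer at (455,213). The rightmost block is the one at (222,235) in the top view. Next I'll enlarge the crops.

```bash
cat > h.py <<'E'
import numpy as np,cv2,pickle
D=pickle.load(open("cams.pkl","rb"))
def proj(n,P,D=D):
    c=D[n]; return cv2.projectPoints(np.float64(P).reshape(-1,3),np.float64(c["rvec"]),np.float64(c["tvec"]),c["K"],None)[0][:,0]
def ray(n,uv,D=D):
    c=D[n];R=cv2.Rodrigues(np.float64(c["rvec"]))[0];d=R.T@np.linalg.inv(c["K"])@[uv[0],uv[1],1];return -R.T@np.float64(c["tvec"]),d
def onz(n,uv,z):
    o,d=ray(n,uv);return o+d*(z-o[2])/d[2]
def tri(us,ut):
    A=[];b=[]
    for n,u in(("scene",us),("top",ut)):
        o,d=ray(n,u);d=d/np.linalg.norm(d);M=np.eye(3)-np.outer(d,d);A.append(M);b.append(M@o)
    return np.linalg.solve(sum(A),sum(b))
def crop(n,x,y,w,h,s,D=D):
    return cv2.resize(D[n]["pixels"][y:y+h,x:x+w,::-1],None,fx=s,fy=s,interpolation=cv2.INTER_CUBIC)
E
python3 - <<'E'
from h import *
a=np.hstack([crop("top",190,200,66,50,6),crop("top",425,185,66,50,6)])
b=np.hstack([crop("top",300,145,88,66+28,3),crop("scene",370,228,100,75,4)[:282]])
b=np.hstack([b,np.zeros((b.shape[0],792-b.shape[1],3),np.uint8)]) if b.shape[1]<792 else b[:,:792]
cv2.imwrite("pics/c1.png",np.vstack([a,b]))
a=np.hstack([crop("scene",250,145,44,36,8),crop("scene",255,185,80,48,5)[:, :400]])if 0 else None
cv2.imwrite("pics/c2.png",np.vstack([np.hstack([crop("scene",250,145,50,36,8),crop("scene",200,150,50,36,8)]),crop("scene",252,183,100,36,8)[:, :800]]))
for t in[(177,209),(222,235),(194,279),(340,190),(455,213)]:
    p=onz("top",t,.03);print(t,p,proj("scene",p))
E
```

```text
(177, 209) [0.52967977 0.41191881 0.03      ] [[410.34925256 285.11242361]]
(222, 235) [0.45948614 0.29286261 0.03      ] [[395.01361404 245.49005096]]
(194, 279) [0.34759206 0.36505224 0.03      ] [[446.96736298 244.60495047]]
(340, 190) [ 0.57136437 -0.01747561  0.03      ] [[294.65830657 204.49581053]]
(455, 213) [ 0.50534119 -0.31467519  0.03      ] [[268.16435011 162.76880114]]
```

View pics/c1.png

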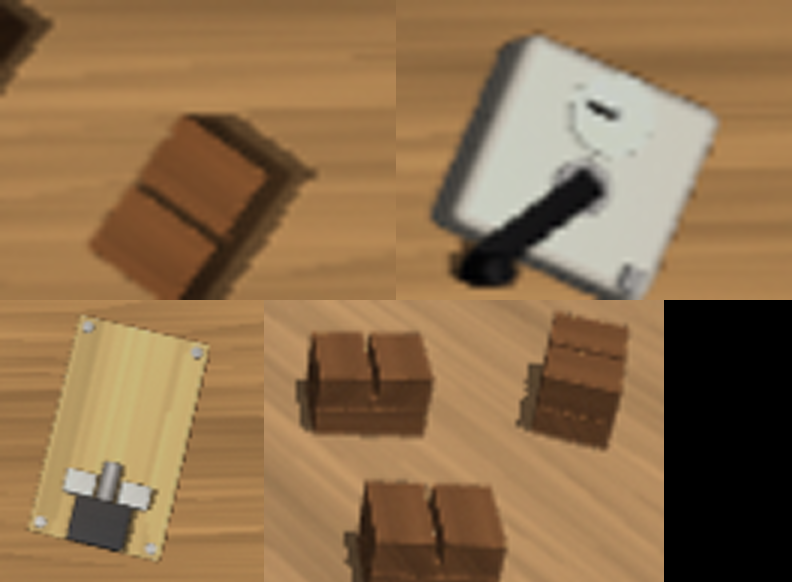

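View pics/c2.png

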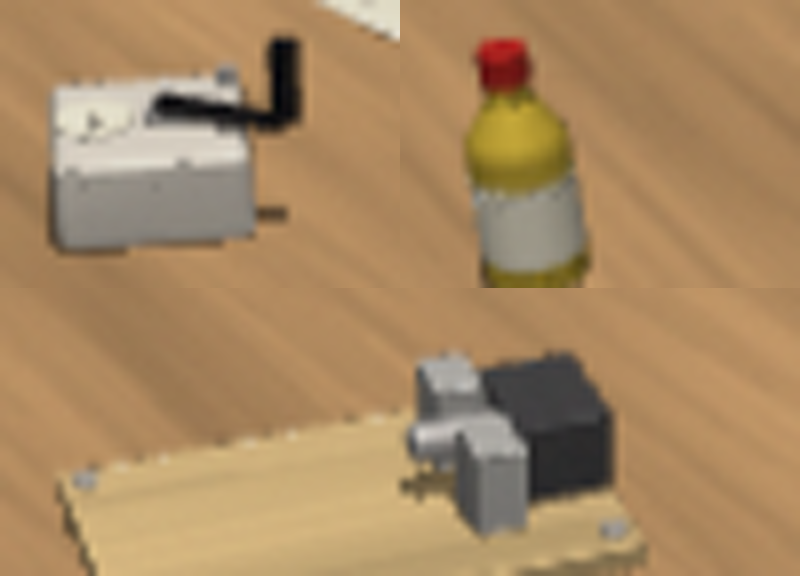

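The target block's top is seen with its slot running toward the lower right. The timer's back faces away from the robot, with the peg at about (438,229). The jig's plunger end is toward the robot, with its nose at about (338,199). Next I'll fit the poses to the corners.

```bash
cat > fit.py <<'E'
from h import *
from scipy.optimize import least_squares
def fit(obs,x0,name):
    # obs: (cam, local pt, pixel)
    def res(p,zfix=False):
        c,s=np.cos(p[2]),np.sin(p[2]);r=[]
        for n,L,u in obs:
            P=[p[0]+c*L[0]-s*L[1],p[1]+s*L[0]+c*L[1],L[2]+p[3]];r+=list(proj(n,P)[0]-u)
        return np.array(r)
    q=least_squares(res,x0+[0.],loss='soft_l1').x
    print(name,np.round(q,4));print(np.round(res(q).reshape(-1,2),1).tolist());return q
def t(x,y,cx,cy,s,ox=0,oy=0): return np.array([(x-ox+.5)/s-.5+cx,(y-oy+.5)/s-.5+cy])
T=lambda x,y:t(x,y,190,200,6)
S=lambda x,y:t(x,y,370,228,4,264,300)
# block: long axis x ; take +x = toward image up-right-ish(world)
b=[("top",(.035,.023,.048),T(188,117)),("top",(.035,-.023,.048),T(268,175)),("top",(-.035,.023,.048),T(90,243)),
("scene",(-.035,.023,.048),S(432,378)),("scene",(.035,.023,.048),S(318,382)),("scene",(.035,-.023,.048),S(315,333)),("scene",(-.035,-.023,.048),S(418,333)),("scene",(.035,.023,0),S(318,430)),("scene",(-.035,.023,0),S(424,437))]
for y0 in(0,):
  import itertools
  fit(b,[.455,.29,-.6],"block")
T=lambda x,y:t(x,y,425,185,6,396,0)
S=lambda x,y:t(x,y,250,145,8)
m=[("top",(.055,.045,.045),T(530,38)),("top",(.055,-.045,.045),T(717,117)),("top",(-.035,-.045,.045),T(645,298)),("top",(-.035,.045,.045),T(450,222)),("top",(0,0,.051),T(590,183)),
("scene",(.055,.045,.045),S(52,175)),("scene",(.055,-.045,.045),S(53,88)),("scene",(-.035,.045,.045),S(250,165)),("scene",(-.035,-.045,.045),S(240,78)),("scene",(.055,.045,0),S(62,250)),("scene",(-.035,.045,0),S(255,237)),("scene",(.06*np.cos(2.618),.06*np.sin(2.618),.092),S(286,39))]
fit(m,[.5,-.31,-.4],"timer")
T=lambda x,y:t(x,y,300,145,3,0,300)
S=lambda x,y:t(x,y,252,183,8,0,288)
j=[("top",(-.1,-.06,.012),T(82,316)),("top",(-.1,.06,.012),T(209,345)),("top",(.1,.06,.012),T(158,560)),("top",(.1,-.06,.012),T(30,528)),
("top",(.04,-.037,.048),T(67,468)),("top",(.04,.037,.048),T(153,488)),
("scene",(-.1,-.06,.012),S(62,488)),("scene",(.1,.06,.012),S(645,548)),("scene",(.026,0,.034),S(413,440))]
fit(j,[.57,-.02,3.],"jig")
for y in(1,-1):
  from h import *
E
python3 fit.py
```

```text
block [ 0.4596  0.2951 -0.629  -0.0028]
[[-0.5, -0.4], [0.5, 0.2], [-0.3, 1.0], [0.3, 0.3], [0.3, -1.2], [-1.1, -0.4], [0.4, 0.0], [-1.4, 1.4], [-0.2, 0.2]]
timer [ 0.4964 -0.3095 -0.4352 -0.0018]
[[-0.2, -1.2], [1.3, -0.3], [0.1, 1.8], [-0.2, 0.1], [-1.2, 1.1], [-0.2, -0.3], [-0.8, -0.2], [0.4, -1.0], [-0.3, -0.7], [-0.3, 1.4], [0.4, 1.0], [-0.4, 0.6]]
jig [ 5.7240e-01 -1.7000e-02  2.8695e+00  1.3000e-03]
[[0.1, -1.0], [1.1, 0.3], [-0.1, 1.0], [-1.3, 0.3], [0.3, -0.4], [-0.4, 0.1], [7.2, 19.2], [-12.9, -21.1], [-0.6, 0.1]]
```

```bash
sed -i '/("scene",(-.1,-.06,.012)/s/("scene",(-.1,-.06,.012),S(62,488)),("scene",(.1,.06,.012),S(645,548)),//; s/^for y in(1.*//; s/^  from h import \*$//' fit.py
cat >> fit.py <<'E'
def box(n,p,b):
    c,s=np.cos(p[2]),np.sin(p[2]);R=np.array([[c,-s,0],[s,c,0],[0,0,1]])
    P=[[x,y,z] for x in b[:2] for y in b[2:4] for z in b[4:]]
    u=proj(n,np.array(P)@R.T+[p[0],p[1],0])
    for a in range(8):
        for k in(1,2,4):
            if not a&k: yield u[a],u[a|k]
def over(n,cx,cy,w,h,s,items):
    im=crop(n,cx,cy,w,h,s)
    for p,b in items:
        for A,B in box(n,p,b):
            f=lambda q:tuple(int(v) for v in np.round((q-[cx,cy]+.5)*s))
            cv2.line(im,f(A),f(B),(0,255,0),1)
    return im
E
python3 - <<'E'
from fit import *
B=[((.4596,.2951,-.629),(-.035,.035,-.023,.023,0,.048))]
tm=(.4964,-.3095,-.4352);jg=(.5724,-.017,2.8695)
a=np.array([.06*np.cos(2.618),.06*np.sin(2.618)])
M=[(tm,(-.035,.055,-.045,.045,0,.045)),(tm,(a[0]-.005,a[0]+.005,a[1]-.005,a[1]+.005,.054,.092))]
J=[(jg,(-.1,.1,-.06,.06,0,.012)),(jg,(.04,.06,.011,.037,.012,.048)),(jg,(.04,.06,-.037,-.011,.012,.048)),(jg,(.06,.1,-.025,.025,.012,.048)),(jg,(.026,.04,-.008,.008,.026,.042))]
r1=np.hstack([over("top",195,210,50,50,5,B),over("top",428,185,56,50,5,M),over("top",302,190,54,50,5,J)])
r2=np.hstack([over("scene",372,225,50,50,5,B),over("scene",246,140,56,50,5,M),over("scene",286,185,54,50,5,J)])
cv2.imwrite("pics/o1.png",np.vstack([r1,r2]))
E
```

```text
block [ 0.4596  0.2951 -0.629  -0.0028]
[[-0.5, -0.4], [0.5, 0.2], [-0.3, 1.0], [0.3, 0.3], [0.3, -1.2], [-1.1, -0.4], [0.4, 0.0], [-1.4, 1.4], [-0.2, 0.2]]
timer [ 0.4964 -0.3095 -0.4352 -0.0018]
[[-0.2, -1.2], [1.3, -0.3], [0.1, 1.8], [-0.2, 0.1], [-1.2, 1.1], [-0.2, -0.3], [-0.8, -0.2], [0.4, -1.0], [-0.3, -0.7], [-0.3, 1.4], [0.4, 1.0], [-0.4, 0.6]]
jig [ 5.7240e-01 -1.6900e-02  2.8832e+00  3.0000e-04]
[[-0.5, -0.7], [0.6, -0.1], [0.4, 0.9], [-0.9, 0.7], [0.4, -0.2], [-0.2, -0.0], [-0.6, 0.4]]
```

View pics/o1.png

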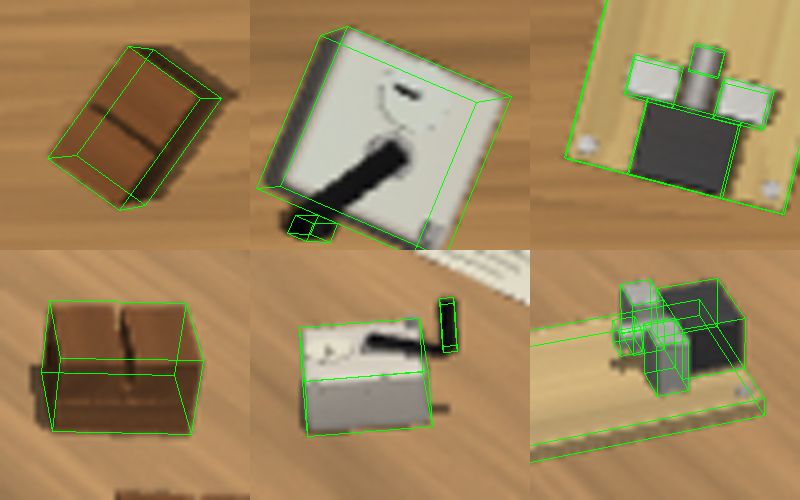

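The overlay matches both views to about 1 px, and the heights agree within 3 mm. The target block is at (0.460, 0.295), yaw -0.63. The timer is at (0.496, -0.310), yaw -0.435. The jig is at (0.572, -0.017), yaw about 2.876. Next is the lever: I'll straddle the peg with the fingers' closing axis along the chord of its swing.

```bash
python3 -m crank '[[0.96,-0.38,0,0,0,0],[0.96,-0.38,0,0,0,0]]' 0.18 20 >/dev/null
python3 -m crank '[[0.96,-0.38,0,0,0,0],[0.96,-0.38,0,0,0,0]]'>/dev/null
python3 -m crank '[[0.96,-0.38,0,0,0,0],[0.96,-0.38,0,0,0,0]]'>/dev/null
python3 -m crank '[[0.96,-0.38,0,0,0,0],[0.96,-0.38,0,0,0,0]]'>/dev/null
python3 -m crank '[[0,0,0.8,0,0,0.27],[0,0,0.8,0,0,0.27],[0,0,0.8,0,0,0.27],[0,0,0.8,0,0,0.27],[0,0,0.8,0,0,0.27],[0,0,0.8,0,0,0.27],[0,0,0.8,0,0,0.27]]'
```

```text
clock: 1.98
tool_pos: [0.4537, -0.2684, 0.1672]
tcp_rot: [-0.0, 0.977, -0.214, -0.0]
ft_force: [-0.5, 0.0, 0.0]
gripper_width: 0.589
gripper_force: 0.0
```

```bash
python3 -m crank '[[0,0,0.66,0,0,0],[0,0,0.66,0,0,0]]'>/dev/null
python3 -m crank '[[0,0,0.2,0,0,0],[0,0,0.4,0,0,0],[0,0,0.65,0,0,0],[0,0,0.65,0,0,0]]'
python3 - <<'E'
from fit import *
from plant import read_camera
N={n:read_camera(n) for n in("scene","top")}
cv2.imwrite("pics/p1.png",np.hstack([crop("scene",240,100,80,80,5,N),crop("top",420,180,80,80,5,N)]))
E
```

```text
clock: 2.72
tool_pos: [0.4533, -0.2679, 0.0614]
tcp_rot: [-0.0, 0.977, -0.215, -0.001]
ft_force: [-0.8, -0.3, 0.1]
gripper_width: 0.588
gripper_force: 0.0
block [ 0.4596  0.2951 -0.629  -0.0028]
[[-0.5, -0.4], [0.5, 0.2], [-0.3, 1.0], [0.3, 0.3], [0.3, -1.2], [-1.1, -0.4], [0.4, 0.0], [-1.4, 1.4], [-0.2, 0.2]]
timer [ 0.4964 -0.3095 -0.4352 -0.0018]
[[-0.2, -1.2], [1.3, -0.3], [0.1, 1.8], [-0.2, 0.1], [-1.2, 1.1], [-0.2, -0.3], [-0.8, -0.2], [0.4, -1.0], [-0.3, -0.7], [-0.3, 1.4], [0.4, 1.0], [-0.4, 0.6]]
jig [ 5.7240e-01 -1.6900e-02  2.8832e+00  3.0000e-04]
[[-0.5, -0.7], [0.6, -0.1], [0.4, 0.9], [-0.9, 0.7], [0.4, -0.2], [-0.2, -0.0], [-0.6, 0.4]]
```

View pics/p1.png

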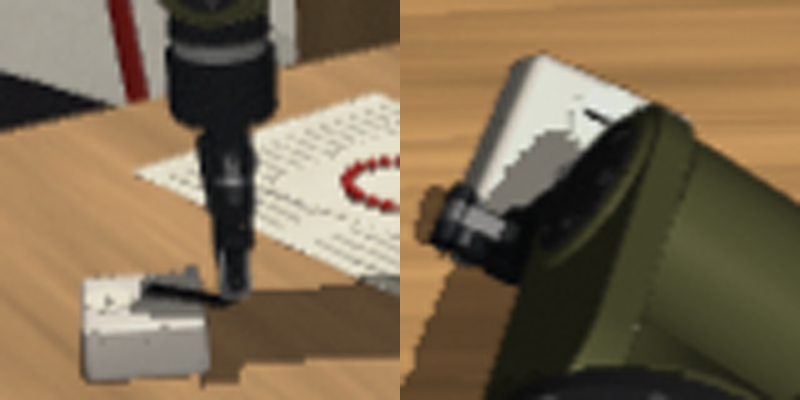

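The fingers straddle the peg, at crop (232,290), i.e. scene pixel (286,158). The lever is still at rest. Now I'll push along +y.

```bash
python3 -m crank '[[0,0.1,0,0,0,0],[0,0.2,0,0,0,0],[0,0.3,0,0,0,0],[0,0.45,0,0,0,0],[0,0.6,0,0,0,0],[0,0.7,0,0,0,0],[0,0.75,0,0,0,0],[0,0.8,0,0,0,0],[0,0.8,0,0,0,0]]'
python3 -m crank '[[0,0.025,0,0,0,0],[0,0.025,0,0,0,0]]'
python3 -m crank '[[0,0.02,0,0,0,0],[0,0.02,0,0,0,0]]'
```

```text
clock: 3.95
tool_pos: [0.4273, -0.3267, 0.0628]
tcp_rot: [0.0, 0.977, -0.215, 0.001]
ft_force: [4.4, 3.1, 0.4]
gripper_width: 0.593
gripper_force: 2.1
clock: 4.2
tool_pos: [0.4266, -0.3284, 0.0628]
tcp_rot: [0.0, 0.977, -0.215, 0.001]
ft_force: [4.7, 2.6, 0.3]
gripper_width: 0.592
gripper_force: 2.4
clock: 4.45
tool_pos: [0.4261, -0.3296, 0.0628]
tcp_rot: [-0.0, 0.977, -0.215, 0.001]
ft_force: [7.1, 5.0, -0.0]
gripper_width: 0.593
gripper_force: 3.3
```

```bash
python3 -m crank '[[0,0.02,0,0,0,0],[0,0.02,0,0,0,0]]'
python3 -m crank '[[0,0.02,0,0,0,0],[0,0.02,0,0,0,0]]'
python3 -m crank '[[0,0.02,0,0,0,0],[0,0.02,0,0,0,0]]'
```

```text
clock: 4.7
tool_pos: [0.426, -0.3302, 0.0627]
tcp_rot: [-0.001, 0.977, -0.215, 0.001]
ft_force: [11.7, 11.7, 0.6]
gripper_width: 0.592
gripper_force: 7.8
clock: 4.95
tool_pos: [0.4259, -0.3307, 0.0626]
tcp_rot: [-0.002, 0.977, -0.215, 0.001]
ft_force: [17.7, 18.8, 0.7]
gripper_width: 0.588
gripper_force: 12.4
clock: 5.2
tool_pos: [0.4257, -0.3312, 0.0626]
tcp_rot: [-0.002, 0.977, -0.215, 0.001]
ft_force: [22.2, 26.3, 0.0]
gripper_width: 0.589
gripper_force: 16.9
```

The stop is firm: the lever ceased moving while the force rose. I'll return along the path so the lever springs back, lift, and travel above the block.

```bash
python3 -m crank '[[0,-0.3,0,0,0,0],[0,-0.8,0,0,0,0],[0,-0.91,0,0,0,0],[0,-0.91,0,0,0,0]]'
python3 -m crank '[[0,0,-1,0,0,0],[0,0,-1,0,0,0]]'>/dev/null
python3 -m crank '[[0,0,-1,0,0,0],[0,0,-1,0,0,0]]' 1 >/dev/null
python3 -m crank '[[-0.41,-0.92,0,0,0,0],[-0.41,-0.92,0,0,0,0]]'>/dev/null
python3 -m crank '[[-0.41,-0.92,0,0,0,0],[-0.41,-0.92,0,0,0,0]]'>/dev/null
python3 -m crank '[[-0.41,-0.92,0,0,0,0],[-0.41,-0.92,0,0,0,0]]'>/dev/null
python3 -m crank '[[-0.41,-0.92,0,0,0,0],[-0.41,-0.92,0,0,0,0]]'>/dev/null
python3 -m crank '[[-0.41,-0.92,0,0,0,0],[-0.41,-0.92,0,0,0,0]]'>/dev/null
python3 -m crank '[[-0.41,-0.92,0,0,0,0],[-0.41,-0.92,0,0,0,0]]'>/dev/null
python3 -m crank '[[-0.41,-0.92,0,0,0,0.062],[-0.41,-0.92,0,0,0,0.062],[-0.41,-0.92,0,0,0,0.062],[-0.41,-0.92,0,0,0,0.062]]'
python3 - <<'E'
from h import *
from plant import read_camera,get_obs
N={n:read_camera(n) for n in("scene","top")}
pickle.dump(N,open("c2.pkl","wb"))
cv2.imwrite("pics/p2.png",np.hstack([crop("scene",240,130,80,60,5,N),crop("top",420,180,80,60,5,N)]))
q=get_obs()["tcp_rot"];a=2*np.arctan2(q[2],q[1]);p=get_obs()["tool_pos"]
R=np.array([[np.cos(a),np.sin(a)],[np.sin(a),-np.cos(a)]])
print("toolx deg",np.degrees(a),"want",np.degrees(-.629),"shift units",R.T@(np.array([.4596,.2951])-p[:2])/.08,p)
E
```

```text
clock: 5.7
tool_pos: [0.4541, -0.2681, 0.0626]
tcp_rot: [0.0, 0.977, -0.215, 0.0]
ft_force: [0.9, 0.2, 0.1]
gripper_width: 0.588
gripper_force: 0.0
clock: 8.2
tool_pos: [0.4762, 0.2622, 0.2207]
tcp_rot: [-0.015, 0.959, -0.284, -0.012]
ft_force: [-0.6, -0.5, -0.7]
gripper_width: 0.996
gripper_force: 0.0
toolx deg -32.946363882595286 want -36.03904531372878 shift units [-0.39499436 -0.23002343] [0.47610978 0.26247198 0.22095105]
```

View pics/p2.png

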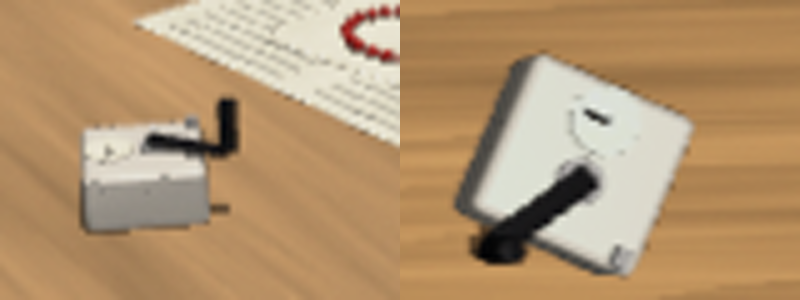

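The lever is back at rest: its peg is again at scene (286,155) and top (439,230). Let the arm settle and then correct.

```bash
cat > go.py <<'E'
import sys,numpy as np
from plant import get_obs
from scipy.spatial.transform import Rotation as Ro
x,y,z,yaw=map(float,sys.argv[1:5]);o=get_obs();q=o["tcp_rot"];R=Ro.from_quat([q[1],q[2],q[3],q[0]])
d=R.inv().apply(np.array([x,y,z])-o["tool_pos"])/.08
W=Ro.from_matrix(np.array([[np.cos(yaw),np.sin(yaw),0],[np.sin(yaw),-np.cos(yaw),0],[0,0,-1]]))
print("shift",np.round(d,3),"turn",np.round((R.inv()*W).as_rotvec()/np.pi,4),"pos",o["tool_pos"].round(4),"F",o["ft_force"].round(1),o["clock"])
E
python3 -m crank '[[-0.39,-0.23,0,0,0,0],[-0.39,-0.23,0,0,0,0],[-0.39,-0.23,0,0,0,0],[-0.39,-0.23,0,0,0,0]]'
python3 go.py .4596 .2951 .12 -.629
```

```text
clock: 8.8
tool_pos: [0.4665, 0.2811, 0.221]
tcp_rot: [-0.022, 0.962, -0.271, -0.017]
ft_force: [-0.3, -0.8, 0.1]
gripper_width: 1.002
gripper_force: 0.0
shift [-0.108 -0.063  1.271] turn [-0.0099  0.0147  0.0254] pos [0.4665 0.2811 0.221 ] F [-0.3 -0.8  0.1] 8.8
```

```bash
python3 -m crank '[[0,0,0,0,0,0],[0,0,0,0,0,0]]'
python3 go.py .4596 .2951 .12 -.629; python3 -c "
from plant import get_obs
print(get_obs()['joint_positions'])"
```

```text
clock: 9.05
tool_pos: [0.4666, 0.2811, 0.221]
tcp_rot: [-0.022, 0.962, -0.271, -0.017]
ft_force: [-0.3, -0.7, -0.6]
gripper_width: 0.998
gripper_force: 0.0
shift [-0.108 -0.062  1.271] turn [-0.0099  0.0148  0.0254] pos [0.4666 0.2811 0.221 ] F [-0.3 -0.7 -0.6] 9.05
[0.44987962 0.29273098 1.55558883 0.05797167 1.29052261 2.55389493]
```

Joint 6 has reached its limit, so I'll use the equivalent half-turn grasp by turning back about tool z.

```bash
python3 -m crank '[[0,0,0,0,0,-0.5],[0,0,0,0,0,-0.5],[0,0,0,0,0,-0.5],[0,0,0,0,0,-0.5],[0,0,0,0,0,-0.5],[0,0,0,0,0,-0.5],[0,0,0,0,0,-0.5],[0,0,0,0,0,-0.5],[0,0,0,0,0,-0.5]]'
python3 go.py .4596 .2951 .15 2.5126
```

```text
clock: 10.18
tool_pos: [0.4665, 0.2811, 0.221]
tcp_rot: [-0.028, 0.871, 0.49, 0.003]
ft_force: [0.3, -0.2, 0.2]
gripper_width: 0.999
gripper_force: 0.0
shift [ 0.075 -0.125  0.897] turn [-0.0038 -0.0191 -0.4732] pos [0.4665 0.2811 0.221 ] F [ 0.3 -0.2  0.2] 10.175
```

```bash
python3 -m crank '[[0.075,-0.125,0.9,-0.0038,-0.0191,-0.473],[0.075,-0.125,0.9,-0.0038,-0.0191,-0.473],[0.075,-0.125,0.9,-0.0038,-0.0191,-0.473],[0.075,-0.125,0.9,-0.0038,-0.0191,-0.473],[0.075,-0.125,0.9,-0.0038,-0.0191,-0.473],[0.075,-0.125,0.9,-0.0038,-0.0191,-0.473],[0.075,-0.125,0.9,-0.0038,-0.0191,-0.473],[0.075,-0.125,0.9,-0.0038,-0.0191,-0.473],[0.075,-0.125,0.9,-0.0038,-0.0191,-0.473],[0.075,-0.125,0.9,-0.0038,-0.0191,-0.473]]'
python3 go.py .4596 .2951 .007 2.5126; python3 -c "
from plant import get_obs
print(get_obs()['joint_positions'])"
```

```text
clock: 11.42
tool_pos: [0.4596, 0.2952, 0.1498]
tcp_rot: [-0.0, 0.313, 0.95, 0.0]
ft_force: [-0.8, -0.5, 0.3]
gripper_width: 0.999
gripper_force: 0.0
shift [-1.000e-03 -1.000e-03  1.785e+00] turn [-0.     -0.0001 -0.0027] pos [0.4596 0.2952 0.1498] F [-0.8 -0.5  0.3] 11.425
[ 5.03764689e-01  3.72094061e-01  1.62374888e+00  2.77286150e-04
  1.14586992e+00 -4.29763725e-01]
```

```bash
python3 -m crank '[[0,0,0.5,0,0,0],[0,0,0.9,0,0,0],[0,0,0.9,0,0,0]]' >/dev/null
python3 -m crank '[[0,0,0.3,0,0,0],[0,0,0.6,0,0,0],[0,0,0.88,0,0,0],[0,0,0.88,0,0,0]]'
python3 -m crank '[[0,0,0,0,0,0],[0,0,0,0,0,0],[0,0,0,0,0,0],[0,0,0,0,0,0],[0,0,0,0,0,0],[0,0,0,0,0,0],[0,0,0,0,0,0],[0,0,0,0,0,0]]' -1 50
python3 -m crank '[[0,0,-0.2,0,0,0],[0,0,-0.4,0,0,0],[0,0,-0.7,0,0,0],[0,0,-1,0,0,0],[0,0,-1,0,0,0]]'
python3 - <<'E'
from h import *
from plant import read_camera,get_obs
N={n:read_camera(n) for n in("scene","top")}
pickle.dump(N,open("c3.pkl","wb"))
cv2.imwrite("pics/p3.png",np.hstack([crop("scene",360,190,100,100,4,N),crop("top",170,190,100,100,4,N)]))
E
```

```text
clock: 12.3
tool_pos: [0.4596, 0.2952, 0.0076]
tcp_rot: [-0.0, 0.312, 0.95, -0.0]
ft_force: [0.2, 0.1, 0.5]
gripper_width: 0.999
gripper_force: 0.0
clock: 13.3
tool_pos: [0.4602, 0.2956, 0.0087]
tcp_rot: [0.001, 0.312, 0.95, 0.001]
ft_force: [-0.8, 0.2, 7.0]
gripper_width: 0.53
gripper_force: 51.8
clock: 13.92
tool_pos: [0.4604, 0.2957, 0.0899]
tcp_rot: [0.001, 0.311, 0.95, 0.002]
ft_force: [0.6, 1.1, -1.0]
gripper_width: 0.534
gripper_force: 51.3
```

View pics/p3.png

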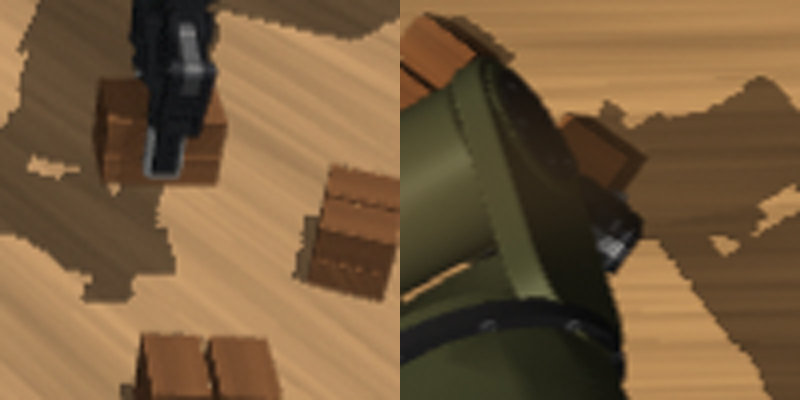

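The block is held centred and level, at scene crop (98–225, 80–185). Next I'll refine the jig's yaw from the bed edges in the unobstructed top view.

Run:
```python
from h import *
im=D["top"]["pixels"]; x0,y0,x1,y1=300,140,382,242
sub=im[y0:y1,x0:x1,::-1].copy()
lab=cv2.cvtColor(sub,cv2.COLOR_BGR2LAB).astype(float)
print("bed",lab[30,40],"table",lab[50,3],lab[5,75])
s=4; big=cv2.resize(sub,None,fx=s,fy=s,interpolation=cv2.INTER_CUBIC)
bed=np.array([u for u in [proj("top",[.5724+np.cos(2.876)*a-np.sin(2.876)*b,-.017+np.sin(2.876)*a+np.cos(2.876)*b,.012])[0] for a,b in[(-.1,-.06),(-.1,.06),(.1,.06),(.1,-.06)]]])
# edge points: sample gradient normal to each predicted edge
g=cv2.GaussianBlur(cv2.cvtColor(im,cv2.COLOR_RGB2LAB).astype(np.float32).sum(2),(0,0),.8)
from scipy.ndimage import map_coordinates
jg=(.5724,-.017,2.876);c,sn=np.cos(jg[2]),np.sin(jg[2])
def prof(a,b,na,nb):
    ts=np.linspace(-.008,.008,65);P=[[jg[0]+c*(a+na*t)-sn*(b+nb*t),jg[1]+sn*(a+na*t)+c*(b+nb*t),.012] for t in ts]
    u=proj("top",P);v=map_coordinates(g,[u[:,1],u[:,0]],order=1);d=np.abs(np.gradient(v));k=d.argmax();return ts[k],d[k]
for nm,pts in {"+y":[(a,.06,0,1) for a in np.linspace(-.09,.09,19)],"-y":[(a,-.06,0,-1) for a in np.linspace(-.09,.09,19)],"-x":[(-.1,b,-1,0) for b in np.linspace(-.05,.05,11)],"+x":[(.1,b,1,0) for b in np.linspace(-.05,.05,11)]}.items():
    e=np.array([prof(*p)[0] for p in pts])*1e3; k=np.array([p[0] if nm[1]=="y" else p[1] for p in pts])*1e3
    f=np.polyfit(k,e,1);r=e-np.polyval(f,k);m=abs(r)<2;f=np.polyfit(k[m],e[m],1)
    print(nm,"median",np.median(e).round(2),"slope mrad",(f[0]*1e3).round(1),m.sum(),np.round(e,1).tolist())
```

```text
bed [190. 125. 163.] table [133. 139. 159.] [148. 139. 161.]
+y median -1.75 slope mrad 4.4 17 [-1.3, -1.5, -1.7, -4.2, -4.5, -4.0, -0.5, -0.7, -2.0, -1.5, -1.7, -4.0, -2.5, -3.5, -0.3, -0.5, -0.7, -3.0, -0.7]
-y median -0.5 slope mrad -7.3 18 [-5.2, 0.0, 0.0, 0.3, 0.5, 0.8, -1.0, -0.7, -0.5, -0.3, -0.7, -0.5, -0.3, 0.0, -0.7, -1.7, -1.5, 0.8, -1.7]
-x median -1.0 slope mrad 12.1 10 [-2.3, -0.7, -0.7, -1.0, -1.3, -1.0, -0.5, -1.7, 0.0, -0.3, -5.5]
+x median -0.25 slope mrad -8.3 10 [-0.7, -2.5, -0.3, 0.8, 0.3, 0.5, 0.5, -1.3, 1.0, -1.5, -1.3]
```

The edges give a yaw of 2.883 and a centre of (0.5724, -0.0167), which matches the refit.

```bash
python3 go.py .6014 -.0244 .10 2.883
```

```text
shift [-3.795 -2.169 -0.158] turn [ 1.000e-04 -0.000e+00 -1.193e-01] pos [0.4594 0.2951 0.0874] F [ 0.3 -0.1 -1.5] 14.025
```

```bash
python3 -m crank '[[-0.38,-0.22,-0.16,0,0,0],[-0.76,-0.43,-0.16,0,0,0]]'>/dev/null
python3 -m crank '[[-0.4,-0.22,0,0,0,0],[-0.76,-0.43,0,0,0,0]]'>/dev/null
python3 -m crank '[[-0.4,-0.22,0,0,0,0],[-0.76,-0.43,0,0,0,0]]'>/dev/null
python3 -m crank '[[-0.4,-0.22,0,0,0,0],[-0.76,-0.43,0,0,0,0]]'>/dev/null
python3 -m crank '[[-0.4,-0.22,0,0,0,-0.05],[-0.7,-0.4,0,0,0,-0.119],[-0.7,-0.4,0,0,0,-0.119],[-0.7,-0.4,0,0,0,-0.119],[-0.7,-0.4,0,0,0,-0.119]]'
python3 go.py .6014 -.0244 .026 2.883
```

```text
clock: 15.65
tool_pos: [0.6, -0.0177, 0.0998]
tcp_rot: [-0.0, 0.13, 0.992, 0.0]
ft_force: [0.1, -0.0, -1.1]
gripper_width: 0.533
gripper_force: 51.4
shift [-0.039 -0.076  0.923] turn [ 0.     -0.0002 -0.0006] pos [ 0.6    -0.0177  0.0998] F [ 0.1 -0.  -1.1] 15.65
```

```bash
python3 -m crank '[[-0.04,-0.076,0,0,0,0],[-0.04,-0.076,0.3,0,0,0],[-0.04,-0.076,0.6,0,0,0],[-0.04,-0.076,0.85,0,0,0],[-0.04,-0.076,0.92,0,0,0],[-0.04,-0.076,0.92,0,0,0]]'
python3 -m crank '[[0,0,0.02,0,0,0],[0,0,0.03,0,0,0],[0,0,0.03,0,0,0]]'
python3 -m crank '[[0,0,0.015,0,0,0],[0,0,0.015,0,0,0]]'
python3 - <<'E'
from h import *
from plant import read_camera
N={n:read_camera(n) for n in("scene","top")}
pickle.dump(N,open("c4.pkl","wb"))
cv2.imwrite("pics/p4.png",np.hstack([crop("scene",245,160,100,75,4,N),crop("top",300,140,80,60,5,N)]))
E
python3 go.py .6014 -.0244 .0207 2.883
```

```text
clock: 16.4
tool_pos: [0.602, -0.0253, 0.0266]
tcp_rot: [-0.0, 0.129, 0.992, 0.0]
ft_force: [0.1, -0.4, -1.6]
gripper_width: 0.535
gripper_force: 51.4
clock: 16.77
tool_pos: [0.602, -0.0253, 0.0244]
tcp_rot: [0.0, 0.129, 0.992, 0.0]
ft_force: [-0.7, -0.6, -1.4]
gripper_width: 0.532
gripper_force: 51.4
clock: 17.02
tool_pos: [0.6018, -0.0253, 0.0229]
tcp_rot: [-0.0, 0.129, 0.992, 0.0]
ft_force: [1.5, 0.9, -0.6]
gripper_width: 0.535
gripper_force: 51.4
shift [0.008 0.009 0.028] turn [ 0.     -0.0001 -0.0003] pos [ 0.6019 -0.0253  0.0229] F [-0.3 -0.8 -1.4] 17.125
```

View pics/p4.png

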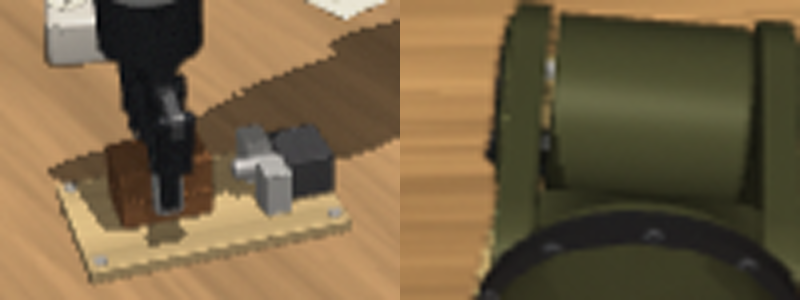

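In the scene crop the block is just above the bed at (160,180), square, with a gap to the nose at (238,168). Lower it until it touches.

```bash
python3 -m crank '[[0,0.008,0.015,0,0,0],[0,0.008,0.015,0,0,0]]'
python3 -m crank '[[0,0,0.01,0,0,0],[0,0,0.01,0,0,0]]'
python3 -m crank '[[0,0,0.008,0,0,0],[0,0,0.008,0,0,0]]'
python3 go.py .5816 -.0191 .0207 2.883
```

```text
clock: 17.38
tool_pos: [0.602, -0.0246, 0.0216]
tcp_rot: [-0.0, 0.129, 0.992, 0.0]
ft_force: [-0.3, 0.1, -1.5]
gripper_width: 0.535
gripper_force: 51.4
clock: 17.62
tool_pos: [0.602, -0.0246, 0.0209]
tcp_rot: [-0.0, 0.129, 0.992, 0.0]
ft_force: [0.5, -0.2, -1.7]
gripper_width: 0.533
gripper_force: 51.5
clock: 17.88
tool_pos: [0.602, -0.0246, 0.0208]
tcp_rot: [-0.0, 0.129, 0.992, 0.0]
ft_force: [-4.1, 0.3, 4.9]
gripper_width: 0.533
gripper_force: 52.1
shift [0.265 0.001 0.001] turn [ 0.     -0.     -0.0003] pos [ 0.602  -0.0246  0.0208] F [-4.1  0.3  4.9] 17.875
```

It touches the bed at the predicted height. Now push along tool +x.

```bash
python3 -m crank '[[0.04,0,0,0,0,0],[0.09,0,0,0,0,0],[0.14,0,0,0,0,0],[0.19,0,0,0,0,0],[0.23,0,0,0,0,0],[0.23,0,0,0,0,0]]'
python3 -m crank '[[0.015,0,0,0,0,0],[0.03,0,0,0,0,0],[0.045,0,0,0,0,0],[0.06,0,0,0,0,0],[0.075,0,0,0,0,0],[0.09,0,0,0,0,0],[0.09,0,0,0,0,0]]'
python3 -m crank '[[0.015,0,0,0,0,0],[0.03,0,0,0,0,0],[0.045,0,0,0,0,0],[0.06,0,0,0,0,0],[0.06,0,0,0,0,0]]'
python3 go.py .5676 -.0154 .0207 2.883
```

```text
clock: 18.62
tool_pos: [0.5842, -0.0199, 0.0208]
tcp_rot: [0.0, 0.129, 0.992, 0.0]
ft_force: [1.4, -0.7, 8.6]
gripper_width: 0.536
gripper_force: 52.4
clock: 19.5
tool_pos: [0.5779, -0.0182, 0.0208]
tcp_rot: [0.001, 0.129, 0.992, 0.0]
ft_force: [7.2, -1.9, 3.8]
gripper_width: 0.533
gripper_force: 51.9
clock: 20.12
tool_pos: [0.5734, -0.017, 0.0208]
tcp_rot: [0.001, 0.129, 0.992, 0.0]
ft_force: [7.4, -1.2, 2.6]
gripper_width: 0.532
gripper_force: 51.8
shift [0.076 0.001 0.001] turn [ 0.0001  0.0008 -0.0003] pos [ 0.5734 -0.017   0.0208] F [ 7.4 -1.2  2.6] 20.125
```

```bash
for i in 1; do python3 -m crank '[[0.015,0,0,0,0,0],[0.03,0,0,0,0,0],[0.03,0,0,0,0,0]]'
python3 -m crank '[[0.015,0,0,0,0,0],[0.025,0,0,0,0,0],[0.025,0,0,0,0,0]]'
python3 -m crank '[[0.015,0,0,0,0,0],[0.015,0,0,0,0,0]]'; done | grep -E 'pos|ft|clock'
```

```text
clock: 20.5
tool_pos: [0.5712, -0.0164, 0.0208]
ft_force: [7.9, -2.5, 2.7]
clock: 20.88
tool_pos: [0.5694, -0.0159, 0.0208]
ft_force: [9.1, -3.0, 2.8]
clock: 21.12
tool_pos: [0.5682, -0.0156, 0.0209]
ft_force: [10.0, -2.2, 1.4]
```

```bash
(python3 -m crank '[[0.012,0,0,0,0,0],[0.012,0,0,0,0,0]]'
python3 -m crank '[[0.012,0,0,0,0,0],[0.012,0,0,0,0,0]]'
python3 -m crank '[[0.01,0,0,0,0,0],[0.01,0,0,0,0,0]]') | grep -E 'pos|ft|clock|rot'
```

```text
clock: 21.38
tool_pos: [0.5675, -0.0154, 0.0209]
tcp_rot: [0.002, 0.129, 0.992, -0.0]
ft_force: [11.0, -3.5, -0.2]
clock: 21.62
tool_pos: [0.5675, -0.0154, 0.0211]
tcp_rot: [0.003, 0.129, 0.992, -0.0]
ft_force: [17.7, -5.2, -4.0]
clock: 21.88
tool_pos: [0.5675, -0.0154, 0.0212]
tcp_rot: [0.004, 0.129, 0.992, -0.0]
ft_force: [24.1, -5.9, -8.4]
```

```bash
python3 go.py .5675 -.0154 .0208 2.883; python3 -m crank '[[-0.006,0,0.006,0,0,0],[-0.006,0,0.006,0,0,0],[-0.006,0,0.006,0,0,0]]'|grep -E 'pos|ft|rot|clock'; python3 go.py .5675 -.0154 .0208 2.883
```

```text
shift [0.001 0.    0.005] turn [ 0.0003  0.0027 -0.0003] pos [ 0.5675 -0.0154  0.0212] F [24.1 -5.9 -8.4] 21.875
clock: 22.25
tool_pos: [0.5676, -0.0154, 0.021]
tcp_rot: [0.004, 0.129, 0.992, -0.0]
ft_force: [18.3, -5.5, -1.0]
shift [0.001 0.    0.003] turn [ 0.0002  0.0022 -0.0003] pos [ 0.5676 -0.0154  0.021 ] F [18.3 -5.5 -1. ] 22.25
```

```bash
python3 -m crank '[[0,0,0.004,0,0.0025,0],[0,0,0.004,0,0.0025,0],[0,0,0.004,0,0.0025,0]]'|grep -E 'pos|ft|rot|clock'; python3 go.py .5675 -.0154 .0208 2.883
python3 - <<'E'
from fit import *
from plant import read_camera
N={n:read_camera(n) for n in("scene","top")}
jg=(.5724,-.0167,2.883)
a=crop("scene",255,165,100,70,4,N);import h
D["scene"]=N["scene"]
o=over("scene",255,165,100,70,4,[(jg,(-.03,.04,-.023,.023,.012,.06))])
cv2.imwrite("pics/p5.png",np.hstack([a,o]))
E
```

```text
clock: 22.62
tool_pos: [0.5674, -0.0154, 0.0208]
tcp_rot: [-0.001, 0.129, 0.992, 0.0]
ft_force: [16.8, -4.9, 2.8]
shift [-0.002 -0.    -0.001] turn [ 0.0002 -0.0004 -0.0003] pos [ 0.5674 -0.0154  0.0208] F [16.8 -4.9  2.8] 22.625
block [ 0.4596  0.2951 -0.629  -0.0028]
[[-0.5, -0.4], [0.5, 0.2], [-0.3, 1.0], [0.3, 0.3], [0.3, -1.2], [-1.1, -0.4], [0.4, 0.0], [-1.4, 1.4], [-0.2, 0.2]]
timer [ 0.4964 -0.3095 -0.4352 -0.0018]
[[-0.2, -1.2], [1.3, -0.3], [0.1, 1.8], [-0.2, 0.1], [-1.2, 1.1], [-0.2, -0.3], [-0.8, -0.2], [0.4, -1.0], [-0.3, -0.7], [-0.3, 1.4], [0.4, 1.0], [-0.4, 0.6]]
jig [ 5.7240e-01 -1.6900e-02  2.8832e+00  3.0000e-04]
[[-0.5, -0.7], [0.6, -0.1], [0.4, 0.9], [-0.9, 0.7], [0.4, -0.2], [-0.2, -0.0], [-0.6, 0.4]]
```

View pics/p5.png

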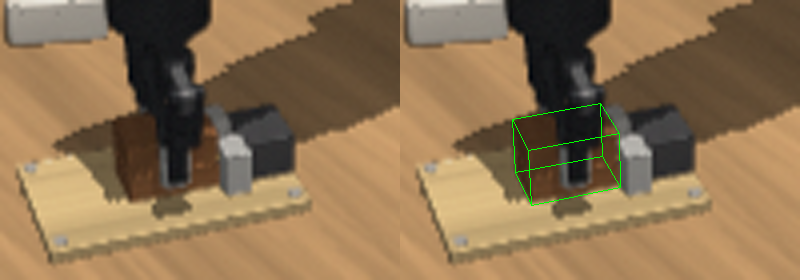

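The block's end lies at the front faces of the stops, flat and matching the overlay. I'll press slightly firmer, check that it is steady, and hand in.

```bash
python3 -m crank '[[0.006,0,0,0,0.0005,0],[0.006,0,0,0,0.0005,0],[0.006,0,0,0,0.0005,0],[0.006,0,0,0,0.0005,0]]'|grep -E 'pos|ft|rot|clock|force'; python3 go.py .5675 -.0154 .0208 2.883; python3 -c "
from plant import hand_in
print(hand_in())"
```

```text
clock: 23.22
tool_pos: [0.5674, -0.0154, 0.0208]
tcp_rot: [-0.001, 0.129, 0.992, 0.001]
ft_force: [19.0, -4.2, -1.3]
gripper_force: 53.2
shift [-0.002  0.    -0.   ] turn [ 0.0003 -0.0005 -0.0003] pos [ 0.5674 -0.0154  0.0208] F [19.  -4.2 -1.3] 23.225
the job is handed in; nothing more can be done
None
```

I handed the job in at 23 s: the lever went to its stop and sprang back, and the photo stand is held flat against both stops at about 19 N; on the way to the block, joint 6 read 2.554 rad against its 2.55 limit, which could count as a range fault.

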